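# Load the sprung scale to its green band

### The job

Load the sprung scale with the thick steel washers until its orange pointer comes to rest in the green band: add them one at a time over the post and press each one down past the two brass spring beads until it clicks through and lies flat, fully home, on the pan's boss or on the washer below. Use only as many as it takes, leave the spare washers flat on the bench, never press the pan down so far that the pointer reaches the red overload zone, and leave the mug, the screw tin and the tape measure where they stand.

Things in the scene. Friction and masses are not known exactly. Their poses are not given: they have to be found in the camera images.
- scale: sprung scale (fixed): grey base plate 200 x 150 x 12 mm, with a white gauge plate and column 136 mm high standing 83 to 111 mm from the pan's axis on the scale's +x side. Origin: on the bench surface directly under the pan's axis; z up.
- pan (a joint): sink of the pan in m, from upper stop (0) to lower stop (0.084); unloaded it stands between 0 and 0.010. Spring 200 N/m (5 mm per newton, 7 to 8.7 mm per washer) with a damper: settles in about 0.8 s. The orange pointer shows it on the gauge plate: green band 0.019 to 0.030, red overload zone beyond 0.073.
- seat (a point): centre of the top of the boss (38 mm wide, 14 mm above the 90 mm aluminium pan); it sinks with the pan and is 129 mm above the bench at joint 0. x axis = the scale's x axis. The steel post rises from it: 17 mm diameter, 54 mm high, top 11 mm tapering to 10 mm. Seated washers have their undersides 0, 12 and 24 mm above the seat.
- post_tip (a point): centre of the top of the post, 54 mm above the seat; it sinks with the pan. A washer passed over the post first stops on the two beads, its underside about 45 mm above the seat. Under the push that it then needs the pan sinks a further 25 to 48 mm; after the click the washer slides down freely and the pan springs back up to meet it.
- catch (a point): point on the post's axis 41 mm above the seat, level with the widest part of the two sprung brass beads on the post's +x and -x sides (39 to 52 mm above the seat, sloped above). Out, they measure 28 mm across (the bore is 23 mm). A downward force of 5 to 10 N (washer's 1.6 N included) squeezes them in; it drops suddenly at the click, once the underside is past them.
- washer_a: identical thick plain steel washer lying flat on the bench (loose): 52 mm outside diameter, 23 mm bore, 12 mm thick, about 160 g (its true mass differs by up to 10 %). Origin: centre of its underside; z up.
- washer_b: identical thick plain steel washer lying flat on the bench (loose): 52 mm outside diameter, 23 mm bore, 12 mm thick, about 160 g (its true mass differs by up to 10 %). Origin: centre of its underside; z up.
- washer_c: identical thick plain steel washer lying flat on the bench (loose): 52 mm outside diameter, 23 mm bore, 12 mm thick, about 160 g (its true mass differs by up to 10 %). Origin: centre of its underside; z up.
- washer_d: identical thick plain steel washer lying flat on the bench (loose): 52 mm outside diameter, 23 mm bore, 12 mm thick, about 160 g (its true mass differs by up to 10 %). Origin: centre of its underside; z up.
- mug: white mug, 79 x 110 x 89 mm, standing at the right rear; not to be disturbed. Origin: centre of its underside.
- bolt_tin: open grey tin with screws, 73 x 82 x 64 mm, at the right; not to be disturbed. Origin: centre of its underside.
- tape_measure: yellow tape measure, 31 x 70 x 55 mm, at the left rear; not to be disturbed. Origin: centre of its underside.
Mind the look-alikes: they are no part of the job. What is shaped like the washer_c but blue is not meant.

How it is judged:
On the way, in this order (a step that is already met when the one before it is completed fails the run):
1. a first washer has clicked past the beads and lies home on the pan's boss (((horizontal distance between washer_a and seat below 0.004 m and z of washer_a in the frame of seat between -0.003 and 0.0275 m and angle between washer_a's own z axis and vertical below 0.1 rad) or (horizontal distance between washer_b and seat below 0.004 m and z of washer_b in the frame of seat between -0.003 and 0.0275 m and angle between washer_b's own z axis and vertical below 0.1 rad) or (horizontal distance between washer_c and seat below 0.004 m and z of washer_c in the frame of seat between -0.003 and 0.0275 m and angle between washer_c's own z axis and vertical below 0.1 rad) or (horizontal distance between washer_d and seat below 0.004 m and z of washer_d in the frame of seat between -0.003 and 0.0275 m and angle between washer_d's own z axis and vertical below 0.1 rad))), for 0.2 s.
2. a second washer has clicked past the beads and lies home on the first ((((horizontal distance between washer_a and seat below 0.004 m and z of washer_a in the frame of seat between -0.003 and 0.0275 m and angle between washer_a's own z axis and vertical below 0.1 rad) and (horizontal distance between washer_b and seat below 0.004 m and z of washer_b in the frame of seat between -0.003 and 0.0275 m and angle between washer_b's own z axis and vertical below 0.1 rad)) or ((horizontal distance between washer_a and seat below 0.004 m and z of washer_a in the frame of seat between -0.003 and 0.0275 m and angle between washer_a's own z axis and vertical below 0.1 rad) and (horizontal distance between washer_c and seat below 0.004 m and z of washer_c in the frame of seat between -0.003 and 0.0275 m and angle between washer_c's own z axis and vertical below 0.1 rad)) or ((horizontal distance between washer_a and seat below 0.004 m and z of washer_a in the frame of seat between -0.003 and 0.0275 m and angle between washer_a's own z axis and vertical below 0.1 rad) and (horizontal distance between washer_d and seat below 0.004 m and z of washer_d in the frame of seat between -0.003 and 0.0275 m and angle between washer_d's own z axis and vertical below 0.1 rad)) or ((horizontal distance between washer_b and seat below 0.004 m and z of washer_b in the frame of seat between -0.003 and 0.0275 m and angle between washer_b's own z axis and vertical below 0.1 rad) and (horizontal distance between washer_c and seat below 0.004 m and z of washer_c in the frame of seat between -0.003 and 0.0275 m and angle between washer_c's own z axis and vertical below 0.1 rad)) or ((horizontal distance between washer_b and seat below 0.004 m and z of washer_b in the frame of seat between -0.003 and 0.0275 m and angle between washer_b's own z axis and vertical below 0.1 rad) and (horizontal distance between washer_d and seat below 0.004 m and z of washer_d in the frame of seat between -0.003 and 0.0275 m and angle between washer_d's own z axis and vertical below 0.1 rad)) or ((horizontal distance between washer_c and seat below 0.004 m and z of washer_c in the frame of seat between -0.003 and 0.0275 m and angle between washer_c's own z axis and vertical below 0.1 rad) and (horizontal distance between washer_d and seat below 0.004 m and z of washer_d in the frame of seat between -0.003 and 0.0275 m and angle between washer_d's own z axis and vertical below 0.1 rad)))), for 0.2 s.
At the end, for the whole second after the job is handed in: Pan at rest, joint pan 0.019 to 0.030 (0.5 mm grace); every washer at rest, either home (flat to 0.1 rad, within 4 mm of the post's axis, underside below 27.5 mm above the seat, so under the beads) or flat on the bench at least 60 mm from the post; all released (value of joint pan between 0.0185 and 0.0305 m and velocity of joint pan between -0.004 and 0.004 m/s and ((horizontal distance between washer_a and seat below 0.004 m and z of washer_a in the frame of seat between -0.003 and 0.0275 m and angle between washer_a's own z axis and vertical below 0.1 rad) or (height (world z) of washer_a between -0.005 and 0.006 m and horizontal distance between washer_a and seat above 0.06 m and angle between washer_a's own z axis and vertical below 0.1 rad)) and ((horizontal distance between washer_b and seat below 0.004 m and z of washer_b in the frame of seat between -0.003 and 0.0275 m and angle between washer_b's own z axis and vertical below 0.1 rad) or (height (world z) of washer_b between -0.005 and 0.006 m and horizontal distance between washer_b and seat above 0.06 m and angle between washer_b's own z axis and vertical below 0.1 rad)) and ((horizontal distance between washer_c and seat below 0.004 m and z of washer_c in the frame of seat between -0.003 and 0.0275 m and angle between washer_c's own z axis and vertical below 0.1 rad) or (height (world z) of washer_c between -0.005 and 0.006 m and horizontal distance between washer_c and seat above 0.06 m and angle between washer_c's own z axis and vertical below 0.1 rad)) and ((horizontal distance between washer_d and seat below 0.004 m and z of washer_d in the frame of seat between -0.003 and 0.0275 m and angle between washer_d's own z axis and vertical below 0.1 rad) or (height (world z) of washer_d between -0.005 and 0.006 m and horizontal distance between washer_d and seat above 0.06 m and angle between washer_d's own z axis and vertical below 0.1 rad)) and linear speed of each of washer_a, washer_b, washer_c, washer_d below 0.01 m/s and contact force between the fingers and scale below 0.1 N); the robot touches nothing.
It fails at once if the pan was pressed into the red overload zone (joint pan beyond 0.073) (value of joint pan above 0.073 m).
It fails at once if the mug, the screw tin or the tape measure was moved by more than 20 mm (distance of any of mug, bolt_tin, tape_measure from where it was at the start of the episode above 0.02 m).
It also fails if it takes over 72 s, if anything falls off the work surface, if the arm or the gripper's body presses on something with over 40 N, if the wrist force passes 120 N, or if a joint passes its speed limit or range.

### The arm

A 6-joint arm with a two-finger parallel gripper is mounted at the origin on the work surface; the furniture and walls round the work are solid. World frame = base frame: x ahead of the robot, y to its left, z up, the work surface at z = 0. Lengths are in m, angles in rad, forces in N, time in s.
With the tool pointing down it reaches from about 0.225 to 0.725 m from the base axis. Payload 3.1 kg.
Tool frame: the origin (TCP) lies at the very end of the fingers, on their centre line; the grasp point (between the pads) lies 19 mm behind it; z points along the fingers, y is the line along which they close (so a half turn about z gives the same grasp; the last joint's range is limited). The gripper opens to 85 mm and grips with 20 to 120 N. Pads are 22 mm wide; open, the fingers measure 114 mm over their backs; the gripper's body (76 mm by 85 mm) begins 54 mm behind the grasp point. The pads swing forward as they close: fully open they stand 13 mm farther back than shut.
Start: joints at [-1.404, 0.048, 0.099, 1.622, 0, 1.443], TCP at [0.153, -0.502, 0.199] pointing down, gripper open.
Joint ranges: [-2.91, 2.91], [-0.99, 1.94], [-1.21, 1.42], [-2.12, 2.29], [-1.49, 1.47], [-3.14, 3.14]. Speed limits (rad/s): [2.79, 2.79, 3.14, 3.14, 3.14, 3.14].

### API

Orientations are given as a unit quaternion [x, y, z, w].
In Python, from station import * gives the robot as it stands. The module is installed in compiled form; this text tells all that it offers.
- The arm moves only by the shell command python3 -m inch 'ROWS' [FORCE]. ROWS is a JSON object of lists of equal length, an entry for each row: "dr": the turn, a rotation vector about the world's x, y, z in units of 0.12 rad (1.0 is 0.12 rad), a list of three; "offset": the shift along the world's x, y, z in units of 0.02 m (1.0 is 0.02 m), a list of three; "jaw": the closure in counts, from 0 (fully open) to 255 (shut). A call has 1 to 8 rows; each row shifts and turns the commanded pose from where the row before left it; what a row does not reach is not made up. A row lasts 1/12 s, in which the tool goes at most 41.7 mm and 7.16 degrees, less where a joint would pass 70% of its speed; a pose out of reach is approached as far as the arm can. A call with a number of a shift or a turn outside -1 to 1 is refused whole. A call with a gripper value outside its range is refused whole. The fingers move at their own pace and stop on an object; FORCE is the grip in N (left out, the last holds). Time passes only in rows, so rows that do not move let the fingers close. It gives the time, the measured TCP pose, the force, the opening and the grip force at its end, in the units of the state.
- get_state(): the state, without advancing time (a new reading comes with each control period).
- camera(name): name is "scene" or "top" or "wrist"; returns (picture, depth): 400x640x3 uint8, red, green, blue; 400x640 float32, m along the optical axis (not along the pixel's ray), 0 where there is no reading.
- get_calibration(name): a dict with "fx", "fy", "cx", "cy" (pixels), "eye" and "attitude" of the camera in the world; the wrist camera has in their place "mount" (4x4, takes a point from camera to tool coordinates, whose origin is the TCP and whose axes are the flange's). Camera axes: x right, y down, z forward; pixel columns grow to the right and rows downward; lengths in m; the calibration is good to about 2 mm. A picture is of the moment at which its call begins: read the wrist's pose just before it. get_calibration takes no time and is no camera call.
- job_done(): hands the job in; it is judged then, once.
The state is a dict: "time_s": time; "joint_pos": joint angles; "joint_velocities": joint speeds; "tau": joint torques, N m; "tool_pos": TCP position; "orientation": TCP orientation; "force": force on the tool from outside, world axes, zero at the start; "ft_torque": the same for the moment, N m; "grip_width": opening from 0.0 (shut) to 1.0 (fully open); "finger_force": force on a finger pad.
Only numpy, scipy, OpenCV 4.12 (cv2) and the standard library are available. Lean on these libraries where they do the work, as an engineer would, in place of code of your own. Each camera call takes 0.05 s, during which the arm holds its last target. There are 200 camera calls.

## Working session

There is one attempt and no reset: what is moved stays moved. The work goes in short steps, Python scripts to look and compute and a shell command to move; the robot and the scene stay as the last step left them, time stands still between calls to the robot, and variables do not carry over. Pictures are saved under pics/ and viewed, at most 10 in all, crops included, and the job is handed in when it is done.

```bash
mkdir -p pics; cat > h.py <<'E'
from station import *
import numpy as np, cv2
from scipy.spatial.transform import Rotation as R
def world(name,u,v,d,st=None):
    c=get_calibration(name); p=np.array([(u-c['cx'])/c['fx']*d,(v-c['cy'])/c['fy']*d,d])
    if name=='wrist':
        p=(np.array(c['mount'])@np.r_[p,1])[:3]
        return R.from_quat(st['orientation']).apply(p)+st['tool_pos']
    a=np.array(c['attitude']); 
    Rm=a if a.shape==(3,3) else R.from_quat(a).as_matrix()
    return Rm@p+np.array(c['eye'])
def save(n,im): cv2.imwrite('pics/'+n+'.png',im[:,:,::-1])
E
python3 - <<'E'
from h import *
print(get_state())
for n in ('top','scene'):
    im,d=camera(n); save(n,im); np.savez('/tmp/'+n,im=im,d=d); print(n,get_calibration(n))
print(get_calibration('wrist'))
E
```

```text
{'time_s': 0.0, 'joint_pos': array([-1.40383556e+00,  4.87650593e-02,  9.75389656e-02,  1.62202618e+00,
       -3.39185968e-05,  1.44299252e+00]), 'joint_velocities': array([-0.00175246,  0.00109322, -0.00028405, -0.00133115, -0.00123078,
        0.00116846]), 'tau': array([-1.33310230e-03, -3.38790286e+01,  3.20011497e+01,  2.03747494e-02,
       -3.13494775e-04, -7.26057721e-06]), 'tool_pos': array([ 0.15237368, -0.50164601,  0.19788034]), 'orientation': array([ 9.89158127e-01,  1.46849214e-01, -4.09963668e-05, -1.22740670e-03]), 'force': array([-1.02725777, -0.82355986, -0.81742515]), 'ft_torque': array([ 0.00024755,  0.01754991, -0.00627042]), 'finger_force': 0.0, 'grip_width': 0.9974061382843052}
top {'fx': 403.95658473163076, 'fy': 403.95658473163076, 'cx': 323.09498203956196, 'cy': 197.99375066213227, 'eye': array([0.3404387 , 0.0022805 , 1.23630028]), 'attitude': array([-0.70056271,  0.70950294, -0.04952286,  0.05800823])}
scene {'fx': 503.8940374679491, 'fy': 503.8940374679491, 'cx': 324.15774561834286, 'cy': 202.43143046141083, 'eye': array([-0.61176906, -0.53693307,  0.76580127]), 'attitude': array([ 0.71068448, -0.46653394,  0.27850175, -0.44688973])}
{'fx': 357.4549367196867, 'fy': 357.4549367196867, 'cx': 317.320025583669, 'cy': 195.60953423787262, 'mount': array([[ 5.25633836e-04, -9.54348769e-01, -2.98694076e-01,
         7.48829167e-02],
       [ 9.99999814e-01,  5.93838163e-04, -1.37582180e-04,
         1.77133429e-04],
       [ 3.08677326e-04, -2.98693948e-01,  9.54348904e-01,
        -1.75372405e-01],
       [ 0.00000000e+00,  0.00000000e+00,  0.00000000e+00,
         1.00000000e+00]])}
```

View pics/top.png

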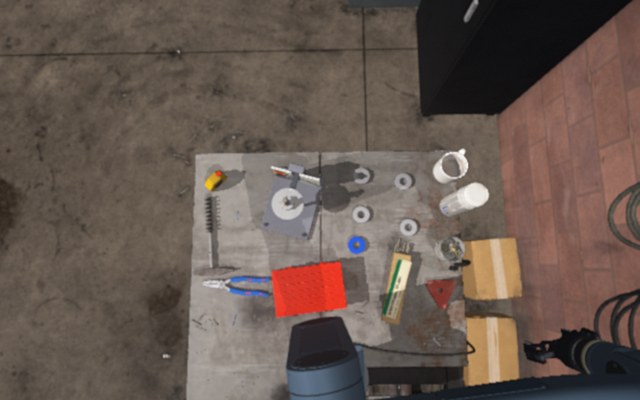

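View pics/scene.png

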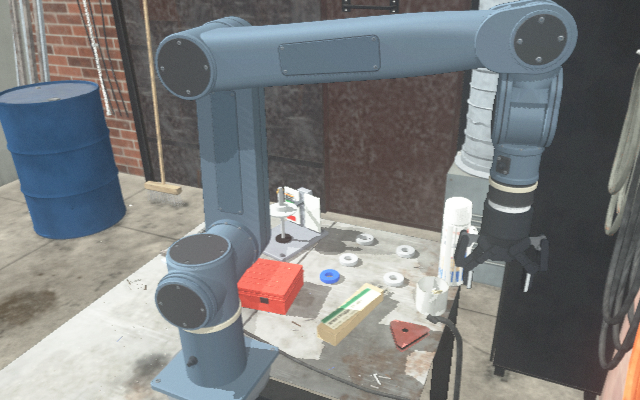

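Top view: four grey washers at (362,176), (403,181), (361,214), (408,227). The blue ring at (357,244) has the same shape but the wrong colour, so it is the look-alike. Pan is at about (288,203), with the gauge at (295,170). I'll confirm in an enlarged crop and measure.

```bash
python3 - <<'E'
from h import *
z=np.load('/tmp/top.npz'); im,d=z['im'],z['d']
save('crop',cv2.resize(im[150:260,250:440],None,fx=4,fy=4,interpolation=cv2.INTER_CUBIC))
H=np.zeros((400,640,3))
for v in range(150,260):
    for u in range(250,440): H[v,u]=world('top',u,v,d[v,u])
for u,v in [(362,176),(403,181),(361,214),(408,227),(357,244)]:
    c=H[v-14:v+15,u-14:u+15].reshape(-1,3)
    b=np.median(c[:,2]); m=(c[:,2]>0.006)&(c[:,2]<.02); p=c[m]
    print((u,v),m.sum(),p.mean(0).round(4),(p.min(0)+p.max(0))[:2]/2,np.median(p[:,2]))
m=(H[...,2]>.09)&(H[...,2]<.135); m[:185]=0; m[:,:265]=0; m[:,308:]=0
p=H[m]; print('pan',len(p),p.mean(0),(p.min(0)+p.max(0))/2,np.ptp(p,axis=0),np.median(p[:,2]))
(x,y),r=cv2.minEnclosingCircle(p[:,:2].astype(np.float32)); print(x,y,r)
m=(H[...,2]>.135)&(H[...,2]<.25)
for (v,u) in np.argwhere(m): 
    if v>185: print(u,v,H[v,u].round(3))
g=H[(H[...,2]>.12)&(np.arange(400)[:,None]<185)]; print(g.mean(0), len(g))
E
```

```text
Traceback (most recent call last):
  File "h.py", line 5, in world
    c=get_calibration(name); p=np.array([(u-c['cx'])/c['fx']*d,(v-c['cy'])/c['fy']*d,d])
ValueError: time passes only in moves, steps and waits
```

View pics/crop.png

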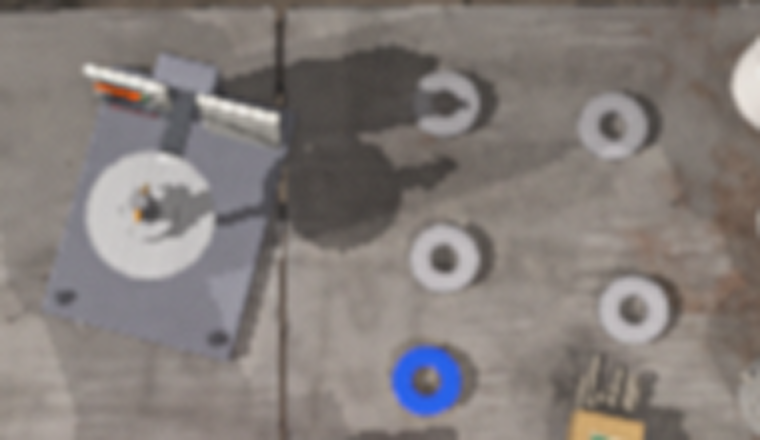

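The crop confirms four grey washers (one in the shadow at crop (448,103)) and one blue ring at crop (427,380) to leave alone.

```bash
sed -i 's/^def world/import functools\nget_calibration=functools.lru_cache(get_calibration)\ndef world/' h.py
python3 - <<'E'
from h import *
z=np.load('/tmp/top.npz'); im,d=z['im'],z['d']
H=np.zeros((400,640,3))
for v in range(150,260):
    for u in range(250,440): H[v,u]=world('top',u,v,d[v,u])
for u,v in [(362,176),(403,181),(361,214),(408,227),(357,244)]:
    c=H[v-12:v+13,u-12:u+13].reshape(-1,3)
    m=(c[:,2]>0.007)&(c[:,2]<.02); p=c[m]
    print((u,v),m.sum(),p.mean(0).round(4),(p.min(0)+p.max(0))[:2]/2,np.median(p[:,2]),np.median(c[~m][:,2]))
m=(H[...,2]>.09)&(H[...,2]<.135); m[:185]=0; m[:,:265]=0; m[:,308:]=0
p=H[m]; print('pan',len(p),p.mean(0),(p.min(0)+p.max(0))/2,np.ptp(p,axis=0),np.median(p[:,2]))
print(cv2.minEnclosingCircle(p[:,:2].astype(np.float32)))
m=(H[...,2]>.14)&(H[...,2]<.25)
for (v,u) in np.argwhere(m): 
    if v>185: print(u,v,H[v,u].round(3))
g=H[(H[...,2]>.12)&(np.arange(400)[:,None]<185)]; print(g.mean(0), len(g),g.max(0),g.min(0))
E
```

```text
(362, 176) 170 [ 0.599  -0.1032  0.0117] [ 0.59924468 -0.10237755] 0.0116858255777057 -0.0003443933731286375
(403, 181) 173 [ 0.5798 -0.2315  0.0117] [ 0.5794504  -0.23085078] 0.011560881445658922 -0.0004100201245587076
(361, 214) 182 [ 0.4784 -0.099   0.0119] [ 0.47780141 -0.09901845] 0.01170421038190439 -0.0005122606947494113
(408, 227) 175 [ 0.4379 -0.2411  0.0117] [ 0.43917194 -0.24060218] 0.011790282848062716 -0.00025969260942115824
(357, 244) 183 [ 0.3859 -0.0831  0.0115] [ 0.38246988 -0.07877917] 0.01137471565396675 -0.00021621197037580142
pan 759 [0.50112748 0.11409815 0.11352167] [0.50555417 0.11526349 0.11562868] [0.09636486 0.0878147  0.03339058] 0.1122902594752837
((0.5061291456222534, 0.11061597615480423), 0.05116748437285423)
287 195 [0.514 0.111 0.166]
286 196 [0.51  0.113 0.177]
287 196 [0.51  0.11  0.173]
285 197 [0.507 0.115 0.177]
286 197 [0.506 0.112 0.181]
283 198 [0.505 0.121 0.173]
284 198 [0.504 0.117 0.181]
285 198 [0.504 0.115 0.178]
286 198 [0.504 0.113 0.178]
287 198 [0.505 0.11  0.174]
283 199 [0.501 0.12  0.179]
284 199 [0.502 0.118 0.176]
285 199 [0.501
[... 346 characters left out ...]
79]
285 201 [0.496 0.115 0.177]
286 201 [0.496 0.112 0.181]
287 201 [0.496 0.11  0.177]
288 201 [0.498 0.108 0.167]
289 201 [0.5   0.107 0.153]
284 202 [0.493 0.118 0.18 ]
285 202 [0.494 0.115 0.177]
286 202 [0.494 0.113 0.174]
287 202 [0.495 0.111 0.17 ]
288 202 [0.496 0.109 0.162]
289 202 [0.498 0.107 0.149]
284 203 [0.491 0.118 0.177]
285 203 [0.491 0.116 0.173]
286 203 [0.492 0.113 0.168]
287 203 [0.494 0.112 0.159]
288 203 [0.494 0.109 0.156]
289 203 [0.496 0.108 0.14 ]
284 204 [0.489 0.118 0.173]
285 204 [0.489 0.116 0.171]
286 204 [0.492 0.116 0.147]
287 204 [0.492 0.113 0.15 ]
[0.55715867 0.07728556 0.27662575] 268 [0.60992902 0.15703267 1.23630028] [0.3404387  0.0022805  0.12019316]
```

```bash

python3 -m inch '{"dr":[[0,0,1],[0,0,1],[0,0,1],[0,0,1],[0,0,1],[0,0,0],[0,0,0],[0,0,0]],"offset":[[0.7,1,0],[0.7,1,0],[0.7,1,0],[0.7,1,0],[0.7,1,0],[0.7,1,0],[0.8,1,0],[0.8,1,0]],"jaw":[0,0,0,0,0,0,0,0]}' 60
python3 -m inch '{"dr":[[0,0,0],[0,0,0],[0,0,0],[0,0,0],[0,0,0],[0,0,0],[0,0,0],[0,0,0]],"offset":[[0.8,1,0],[0.8,1,0],[0.8,1,0],[0.8,1,0],[0.8,1,0],[0.8,1,0],[0.8,1,0],[0.8,1,0]],"jaw":[0,0,0,0,0,0,0,0]}'
python3 -m inch '{"dr":[[0,0,0],[0,0,0],[0,0,0],[0,0,0],[0,0,0],[0,0,0]],"offset":[[0.8,1,-0.8],[0.8,1,-0.8],[0.8,1,-0.8],[0.8,1,-0.8],[0,0.1,-0.8],[0,0,0]],"jaw":[0,0,0,0,0,0]}'
cat > look.py <<'E'
from h import *
import sys
s=get_state(); im,d=camera('wrist'); save(sys.argv[1],im); np.savez('/tmp/w',im=im,d=d,p=s['tool_pos'],q=s['orientation'])
print(s['time_s'],s['tool_pos'],s['orientation'],s['joint_pos'].round(2),s['force'])
E
cat > ring.py <<'E'
# centre of points at washer-top height seen by wrist near given xy
from h import *
import sys
z=np.load('/tmp/w.npz'); s={'tool_pos':z['p'],'orientation':z['q']}; d=z['d']
v,u=np.mgrid[0:400:2,0:640:2]; v,u=v.ravel(),u.ravel(); dd=d[v,u]
c=get_calibration('wrist'); P=np.c_[(u-c['cx'])/c['fx']*dd,(v-c['cy'])/c['fy']*dd,dd,np.ones(len(dd))]
W=R.from_quat(s['orientation']).apply((P@np.array(c['mount']).T)[:,:3])+s['tool_pos']
x,y,lo,hi,r=map(float,sys.argv[1:6])
m=(dd>0)&(W[:,2]>lo)&(W[:,2]<hi)&(np.hypot(W[:,0]-x,W[:,1]-y)<r)
p=W[m]; print(len(p),p.mean(0).round(4),cv2.minEnclosingCircle(p[:,:2].astype(np.float32)),np.percentile(p[:,2],[5,50,95]).round(4))
E
python3 look.py w1; python3 ring.py .478 -.099 .006 .02 .05
```

```text
time_s: 0.77
tool_pos: [0.2689, -0.341, 0.1986]
orientation: [0.902, 0.432, 0.0, -0.0]
force: [0.5, -0.2, 0.5]
grip_width: 0.999
finger_force: 0.0
time_s: 1.43
tool_pos: [0.3969, -0.181, 0.1986]
orientation: [0.902, 0.433, -0.0, -0.0]
force: [0.4, -0.2, 0.4]
grip_width: 1.004
finger_force: 0.0
time_s: 1.93
tool_pos: [0.4581, -0.098, 0.1147]
orientation: [0.901, 0.434, -0.003, -0.003]
force: [-0.8, -1.0, -0.3]
grip_width: 1.003
finger_force: 0.0
1.9333 [ 0.45808272 -0.0979536   0.11467321] [ 0.90093395  0.43393646 -0.00284878 -0.00300731] [-0.35 -0.09 -0.21  1.47  0.    1.89] [-0.84122626 -0.98000838 -0.30232348]
657 [ 0.4771 -0.0986  0.0123] ((0.4765736758708954, -0.09933872520923615), 0.02579304575920105) [0.0108 0.0124 0.0136]
```

View pics/w1.png

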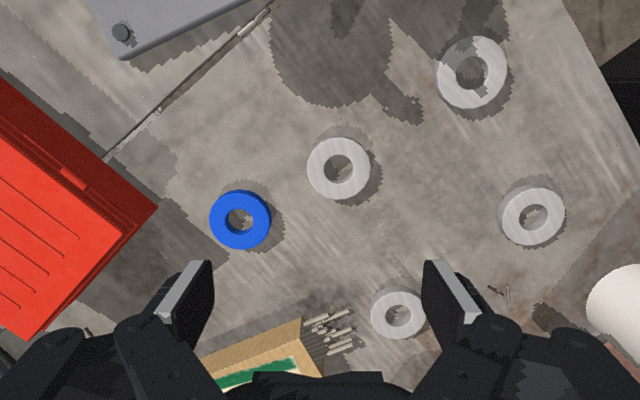

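Washer at pixel (338,168) is at about (0.477,-0.099) and is unobstructed; the blue one at (240,219) stays clear of the fingers. Descending and gripping.

```bash

python3 -m inch '{"dr":[[0,0,0],[0,0,0],[0,0,0],[0,0,0],[0,0,0],[0,0,0],[0,0,0],[0,0,0]],"offset":[[0.4,0,-1],[0.5,-0.05,-1],[0,0,-1],[0,0,-1],[0,0,-1],[0,0,-0.7],[0,0,-0.1],[0,0,0]],"jaw":[0,0,0,0,0,0,0,0]}' 60
python3 -m inch '{"dr":[[0,0,0],[0,0,0],[0,0,0],[0,0,0],[0,0,0],[0,0,0]],"offset":[[0,0,0],[0,0,0],[0,0,0],[0,0,0],[0,0,0],[0,0,0]],"jaw":[120,120,200,200,200,200]}'
```

```text
time_s: 2.65
tool_pos: [0.4777, -0.1019, 0.003]
orientation: [0.902, 0.432, -0.001, -0.0]
force: [-0.1, -0.9, 0.0]
grip_width: 1.001
finger_force: 0.0
time_s: 3.15
tool_pos: [0.4788, -0.1014, 0.0035]
orientation: [0.902, 0.433, 0.0, 0.0]
force: [-0.4, 0.3, -0.1]
grip_width: 0.215
finger_force: 0.0
```

```bash

python3 -m inch '{"dr":[[0,0,0],[0,0,0],[0,0,0],[0,0,0],[0,0,0],[0,0,0],[0,0,0],[0,0,0]],"offset":[[0,0,0.5],[0,0,0.5],[0,0,0],[0,0,0],[0,0,0],[0,0,0],[0,0,0],[0,0,0]],"jaw":[0,0,0,0,0,0,0,0]}' 60
python3 look.py w2;  python3 ring.py .478 -.099 .007 .018 .04; python3 -c "
from h import *
z=np.load('/tmp/w.npz');s={'tool_pos':z['p'],'orientation':z['q']}
print(get_state()['grip_width'])
import sys
d=z['d']
for u,v in [(205,270),(210,285),(432,270),(428,285)]: print(u,v,d[v,u],world('wrist',u,v,d[v,u],s).round(4))"
```

```text
time_s: 3.82
tool_pos: [0.4781, -0.1012, 0.0227]
orientation: [0.902, 0.433, -0.0, -0.0]
force: [-0.1, -0.2, 0.7]
grip_width: 0.999
finger_force: 0.0
3.8167 [ 0.47812672 -0.10121575  0.02266524] [ 9.01577619e-01  4.32617149e-01 -3.10161247e-04 -3.21576231e-04] [-0.35 -0.01 -0.31  1.27  0.    1.9 ] [-0.09566041 -0.20156008  0.6682186 ]
1293 [ 0.4774 -0.0983  0.0122] ((0.4765736758708954, -0.09949656575918198), 0.026035957038402557) [0.0104 0.0124 0.0134]
1.0023078242035623
205 270 0.13474885 [ 0.4496 -0.068   0.0778]
210 285 0.14212151 [ 0.4435 -0.0751  0.0731]
432 270 0.13315456 [ 0.5165 -0.1206  0.0792]
428 285 0.13856953 [ 0.5115 -0.1272  0.0761]
```

View pics/w2.png

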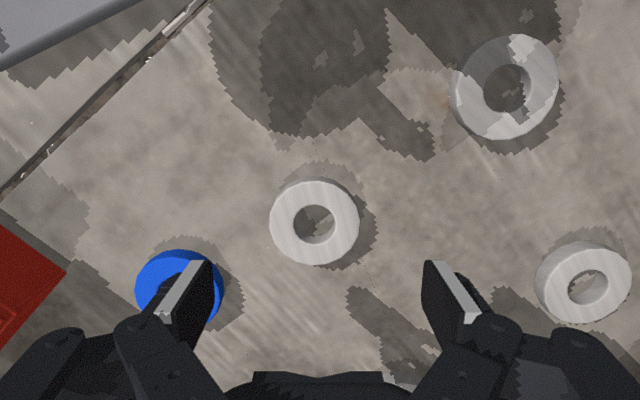

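```bash
python3 -c "
from h import *
z=np.load('/tmp/w.npz');d=z['d'];c=get_calibration('wrist')
v,u=np.mgrid[0:400,0:640];v,u=v.ravel(),u.ravel();dd=d[v,u]
T=(np.c_[(u-c['cx'])/c['fx']*dd,(v-c['cy'])/c['fy']*dd,dd,0*dd+1]@np.array(c['mount']).T)[:,:3]
m=(dd>0)&(T[:,2]<-.005)&(v>250)
for lo in range(-90,0,8):
  k=m&(T[:,2]>lo/1e3)&(T[:,2]<(lo+8)/1e3)
  if k.sum(): print(lo,k.sum(),T[k].min(0).round(3),T[k].max(0).round(3),np.abs(T[k][:,1]).min().round(3), v[k].min(),u[k].min(),u[k].max())
print(d[300:330:10,150:215:10]); print((dd==0).sum())
"
python3 - <<'E'
from h import *
z=np.load('/tmp/scene.npz'); save('g',cv2.resize(z['im'][180:310,420:580],None,fx=4,fy=4,interpolation=cv2.INTER_CUBIC))
d=z['d']
for u,v in [(462,285),(527,285),(527,290),(525,280),(462,265),(530,265)]: print(u,v,d[v,u],world('scene',u,v,d[v,u]))
E
```

```text
-90 1628 [-0.002 -0.067 -0.09 ] [ 0.013  0.065 -0.082] 0.042 307 86 548
-82 1720 [-0.012 -0.057 -0.082] [ 0.011  0.056 -0.074] 0.042 292 141 494
-74 1863 [-0.013 -0.057 -0.074] [ 0.011  0.056 -0.066] 0.041 279 147 488
-66 1516 [-0.013 -0.057 -0.066] [ 0.011  0.056 -0.058] 0.042 269 157 478
-58 1203 [-0.013 -0.057 -0.058] [ 0.011  0.056 -0.05 ] 0.041 260 167 468
-50 298 [-0.012 -0.05  -0.05 ] [ 0.01   0.049 -0.045] 0.042 260 192 444
-34 3 [-0.037 -0.157 -0.027] [-0.036 -0.156 -0.026] 0.156 320 0 1
-26 422 [-0.05  -0.166 -0.026] [-0.027 -0.152 -0.018] 0.152 296 0 21
-18 343 [-0.051 -0.167 -0.018] [-0.025 -0.153 -0.01 ] 0.153 283 0 28
-10 389 [-0.062 -0.181 -0.01 ] [-0.021 -0.154 -0.005] 0.154 272 0 34
[[0.12037399 0.12038988 0.11318883 0.11385921 0.12052079 0.13060911
  0.14212629]
 [0.11433484 0.1088924  0.10774228 0.11142967 0.1192957  0.1285825
  0.14030495]
 [0.10204408 0.10264263 0.10757325 0.11114044 0.11983124 0.12987496
  0.21825868]]
990
462 285 2.6507976 [ 1.65996374 -0.27513635 -0.81910062]
527 285 0.8444319 [ 0.15652191 -0.55288178  0.25861757]
527 290 0.8490164 [ 0.15720365 -0.55436071  0.24832353]
525 280 0.84035665 [ 0.15490189 -0.54838464  0.26859922]
462 265 0.8505184 [ 0.13110739 -0.4473554   0.28749468]
530 265 0.8259418 [ 0.15529141 -0.55159939  0.29896127]
```

View pics/g.png

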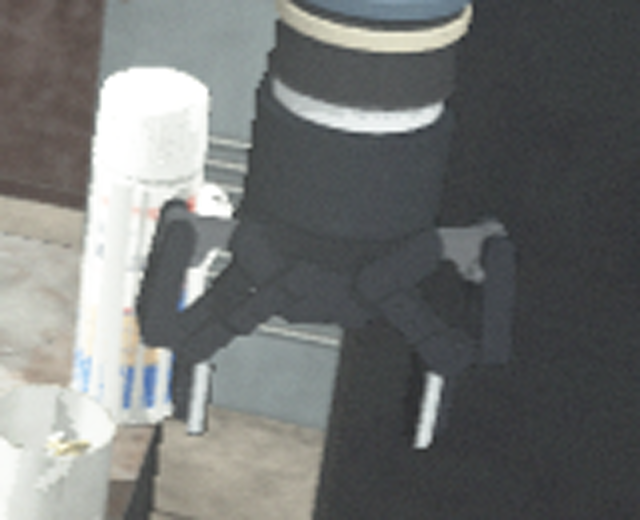

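The crop shows fingertips at crop (195,432) and (425,447), which put them about 46 mm behind the reported TCP. The wrist depth gives −45 mm too, so the jaws closed above the washer. I'll go about 57 mm lower.

```bash

python3 -m inch '{"dr":[[0,0,0],[0,0,0],[0,0,0],[0,0,0],[0,0,0],[0,0,0],[0,0,0]],"offset":[[0,0.1,-0.7],[0,0,-0.7],[0,0,-0.6],[0,0,-0.5],[0,0,-0.2],[0,0,-0.1],[0,0,0]],"jaw":[0,0,0,0,0,0,0]}' 60
python3 -m inch '{"dr":[[0,0,0],[0,0,0],[0,0,0],[0,0,0],[0,0,0],[0,0,0]],"offset":[[0,0,0],[0,0,0],[0,0,0],[0,0,0],[0,0,0],[0,0,0]],"jaw":[120,120,200,200,200,200]}'
```

```text
time_s: 4.45
tool_pos: [0.4782, -0.0993, -0.0333]
orientation: [0.902, 0.433, -0.0, -0.0]
force: [-0.8, -0.4, -0.0]
grip_width: 0.999
finger_force: 0.0
time_s: 4.95
tool_pos: [0.4798, -0.0998, -0.0315]
orientation: [0.902, 0.433, 0.001, 0.001]
force: [-0.3, 0.3, 5.2]
grip_width: 0.567
finger_force: 62.7
```

Gripped. Lift and travel to above the post.

```bash

python3 -m inch '{"dr":[[0,0,0],[0,0,0],[0,0,0],[0,0,0],[0,0,0],[0,0,0],[0,0,0],[0,0,0]],"offset":[[0,0,0.3],[0,0,0.8],[0,0,1],[0,0,1],[0,0,1],[0.2,1,1],[0.2,1,1],[0.2,1,1]],"jaw":[200,200,200,200,200,200,200,200]}' 80
python3 -m inch '{"dr":[[0,0,0],[0,0,0],[0,0,0],[0,0,0],[0,0,0],[0,0,0],[0,0,0],[0,0,0]],"offset":[[0.2,1,1],[0.2,1,1],[0.2,1,1],[0,1,0.5],[0,1,0],[0,1,0],[0,0.7,0],[0,0,0]],"jaw":[200,200,200,200,200,200,200,200]}'
python3 look.py w3; python3 ring.py .501 .114 .12 .186 .05;python3 ring.py .501 .114 .19 .25 .027
```

```text
time_s: 5.62
tool_pos: [0.4895, -0.0387, 0.1091]
orientation: [0.902, 0.432, -0.001, -0.001]
force: [1.0, -0.0, -1.6]
grip_width: 0.559
finger_force: 82.7
time_s: 6.28
tool_pos: [0.5015, 0.0971, 0.1782]
orientation: [0.901, 0.434, -0.001, -0.001]
force: [-0.6, -0.0, -1.9]
grip_width: 0.559
finger_force: 82.7
6.2833 [0.50148873 0.09714252 0.17820387] [ 9.00830292e-01  4.34169308e-01 -7.78605391e-04 -1.09089710e-03] [0.06 0.01 0.02 1.58 0.   2.3 ] [-0.56077317 -0.00858944 -1.89792567]
690 [0.5018 0.1186 0.1445] ((0.49826186895370483, 0.11519237607717514), 0.018982939422130585) [0.1254 0.1274 0.1802]
1868 [0.4975 0.1107 0.2247] ((0.5005887746810913, 0.11327695846557617), 0.026947882026433945) [0.2158 0.2221 0.2442]
```

View pics/w3.png

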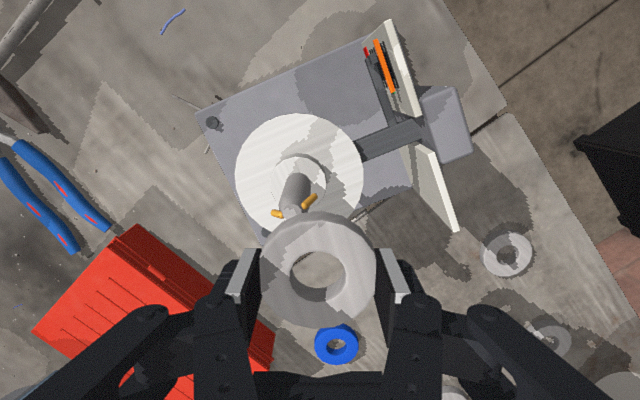

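```bash
python3 ring.py .500 .095 .218 .226 .03; python3 ring.py .500 .114 .122 .131 .04; python3 ring.py .500 .114 .165 .19 .04;python3 ring.py .500 .114 .177 .19 .04; python3 - <<'E'
from h import *
z=np.load('/tmp/w.npz');s={'tool_pos':z['p'],'orientation':z['q']};d=z['d']
for u,v in [(318,272),(318,216),(318,325),(262,270),(374,270)]: print(u,v,world('wrist',u,v,d[v,u],s).round(4))
# bore centre / outer centre from pixel ellipse at top plane depth
for u,v in [(318,270),(317,280)]: print(world('wrist',u,v,d[218,318],s),d[218,318])
E
```

```text
2269 [0.5016 0.0978 0.2219] ((0.5023606419563293, 0.09805288165807724), 0.02864617109298706) [0.2202 0.2219 0.2231]
372 [0.502  0.1191 0.1264] ((0.49826186895370483, 0.11519237607717514), 0.018982939422130585) [0.1252 0.1265 0.1276]
209 [0.5003 0.1172 0.1754] ((0.49890270829200745, 0.11559781432151794), 0.01313045620918274) [0.1677 0.1759 0.1809]
92 [0.4994 0.1162 0.1795] ((0.4985050559043884, 0.11495256423950195), 0.008233192376792431) [0.1772 0.1799 0.1811]
318 272 [ 0.4233 -0.0005 -0.0009]
318 216 [0.5164 0.1164 0.2188]
318 325 [0.486  0.0782 0.2228]
262 270 [0.4842 0.1131 0.222 ]
374 270 [0.5203 0.0841 0.2215]
[0.50391058 0.10065769 0.22649115] 0.14242613
[0.50123417 0.09792832 0.22768361] 0.14242613
```

```bash

python3 -m inch '{"dr":[[0,0,0],[0,0,0],[0,0,0],[0,0,0],[0,0,0],[0,0,0],[0,0,0],[0,0,0]],"offset":[[-0.16,0.85,0],[0,0,0],[0,0,-0.5],[0,0,-0.5],[0,0,-0.4],[0,0,-0.2],[0,0,-0.1],[0,0,0]],"jaw":[200,200,200,200,200,200,200,200]}'
python3 look.py w4
python3 ring.py .499 .114 .183 .193 .03; python3 ring.py .499 .114 .172 .186 .009
```

```text
time_s: 7.0
tool_pos: [0.4987, 0.1112, 0.1439]
orientation: [0.902, 0.432, -0.001, -0.0]
force: [0.5, 0.1, -0.6]
grip_width: 0.563
finger_force: 82.8
7.0 [0.49865595 0.1111778  0.14394008] [ 9.01705132e-01  4.32350383e-01 -9.54362894e-04 -2.99476661e-04] [ 0.09  0.01 -0.05  1.51 -0.    2.34] [ 0.49758506  0.08589014 -0.62431613]
2342 [0.4986 0.1122 0.1876] ((0.4991076588630676, 0.11404380947351456), 0.029905539005994797) [0.1853 0.1877 0.1888]
108 [0.498  0.1147 0.1798] ((0.49781477451324463, 0.11495423316955566), 0.0073360661044716835) [0.1774 0.1801 0.181 ]
```

```bash

python3 -m inch '{"dr":[[0,0,0],[0,0,0],[0,0,0],[0,0,0],[0,0,0],[0,0,0]],"offset":[[-0.03,0.14,0],[0,0,-0.1],[0,0,-0.1],[0,0,-0.1],[0,0,-0.1],[0,0,0]],"jaw":[200,200,200,200,200,200]}'
python3 -m inch '{"dr":[[0,0,0],[0,0,0],[0,0,0],[0,0,0],[0,0,0],[0,0,0]],"offset":[[0,0,-0.15],[0,0,-0.15],[0,0,-0.15],[0,0,-0.15],[0,0,-0.15],[0,0,0]],"jaw":[200,200,200,200,200,200]}'
python3 look.py w5; python3 ring.py .499 .114 .155 .185 .03; python3 ring.py .499 .114 .15 .186 .0085
```

```text
time_s: 7.55
tool_pos: [0.4991, 0.1145, 0.1369]
orientation: [0.902, 0.433, 0.0, 0.0]
force: [1.1, 0.0, -0.7]
grip_width: 0.563
finger_force: 82.8
time_s: 8.05
tool_pos: [0.4991, 0.1145, 0.1218]
orientation: [0.902, 0.433, 0.0, 0.0]
force: [1.6, 1.0, 1.2]
grip_width: 0.559
finger_force: 83.1
8.05 [0.49914953 0.11454966 0.12183111] [9.01579492e-01 4.32613237e-01 4.48674845e-04 6.91704642e-05] [ 0.09  0.01 -0.09  1.47  0.    2.34] [1.60465503 1.00638211 1.24237309]
3074 [0.4997 0.1159 0.1659] ((0.5003340840339661, 0.11565788090229034), 0.029430214315652847) [0.1587 0.1655 0.1781]
225 [0.4996 0.1164 0.1622] ((0.49947071075439453, 0.11563684046268463), 0.008263813331723213) [0.1578 0.1629 0.1648]
```

```bash

for i in 1; do python3 -m inch '{"dr":[[0,0,0],[0,0,0],[0,0,0],[0,0,0]],"offset":[[0,0,-0.15],[0,0,-0.15],[0,0,-0.1],[0,0,0]],"jaw":[200,200,200,200]}' | grep -E 'pos|force:'; done
python3 -m inch '{"dr":[[0,0,0],[0,0,0],[0,0,0],[0,0,0]],"offset":[[0,0,-0.15],[0,0,-0.15],[0,0,-0.1],[0,0,0]],"jaw":[200,200,200,200]}' | grep -E 'pos|force:'
python3 -m inch '{"dr":[[0,0,0],[0,0,0],[0,0,0],[0,0,0]],"offset":[[0,0,-0.1],[0,0,-0.1],[0,0,-0.05],[0,0,0]],"jaw":[200,200,200,200]}' | grep -E 'pos|force:'
```

```text
tool_pos: [0.4992, 0.1145, 0.114]
force: [2.7, 0.1, 2.7]
finger_force: 83.3
tool_pos: [0.4992, 0.1145, 0.106]
force: [3.3, 1.4, 4.7]
finger_force: 83.4
tool_pos: [0.4993, 0.1146, 0.1015]
force: [2.1, 0.6, 5.6]
finger_force: 83.5
```

```bash

python3 -m inch '{"dr":[[0,0,0],[0,0,0],[0,0,0]],"offset":[[0,0,-0.1],[0,0,-0.1],[0,0,0]],"jaw":[200,200,200]}' | grep -E 'pos|force:'
python3 -m inch '{"dr":[[0,0,0],[0,0,0],[0,0,0]],"offset":[[0,0,-0.1],[0,0,-0.1],[0,0,0]],"jaw":[200,200,200]}' | grep -E 'pos|force:'
```

```text
tool_pos: [0.4992, 0.1146, 0.0976]
force: [1.7, 0.8, 7.0]
finger_force: 83.6
tool_pos: [0.4991, 0.1147, 0.0938]
force: [2.4, 0.7, 6.0]
finger_force: 83.7
```

```bash

python3 -m inch '{"dr":[[0,0,0],[0,0,0],[0,0,0]],"offset":[[0,0,-0.1],[0,0,-0.05],[0,0,0]],"jaw":[200,200,200]}' | grep -E 'pos|force:'
python3 look.py w6; python3 ring.py .499 .114 .125 .15 .03; python3 ring.py .499 .114 .12 .2 .0085
```

```text
tool_pos: [0.4992, 0.1147, 0.091]
force: [1.4, 1.6, 8.1]
finger_force: 83.7
9.85 [0.49915538 0.11473618 0.09104036] [9.01536863e-01 4.32701665e-01 7.44063974e-04 2.29315563e-05] [ 0.09  0.02 -0.15  1.41  0.    2.34] [1.40387681 1.5644369  8.13752847]
2986 [0.4997 0.116  0.1347] ((0.5005418658256531, 0.11602664738893509), 0.029268262907862663) [0.1282 0.1348 0.1427]
247 [0.4998 0.1166 0.1332] ((0.4989570379257202, 0.11422017961740494), 0.008421228267252445) [0.1274 0.1332 0.1356]
```

```bash

python3 -m inch '{"dr":[[0,0,0],[0,0,0],[0,0,0]],"offset":[[0,0,-0.1],[0,0,-0.05],[0,0,0]],"jaw":[200,200,200]}' | grep -E 'pos|force:'
python3 -m inch '{"dr":[[0,0,0],[0,0,0],[0,0,0]],"offset":[[0,0,-0.1],[0,0,-0.05],[0,0,0]],"jaw":[200,200,200]}' | grep -E 'pos|force:'
python3 look.py w6; python3 ring.py .499 .114 .115 .15 .03; python3 ring.py .499 .114 .12 .2 .0085
```

```text
tool_pos: [0.4992, 0.1148, 0.0882]
force: [1.2, 1.1, 8.0]
finger_force: 83.8
tool_pos: [0.4992, 0.1148, 0.0853]
force: [-0.1, 0.6, 8.4]
finger_force: 83.9
10.4 [0.49919627 0.11480604 0.08534681] [ 9.01527458e-01  4.32721038e-01  8.63138258e-04 -1.76417507e-05] [ 0.09  0.02 -0.16  1.39  0.    2.34] [-0.09297791  0.62477687  8.37163473]
3146 [0.4997 0.116  0.1297] ((0.5005754828453064, 0.11586245894432068), 0.029213445261120796) [0.1224 0.1291 0.143 ]
251 [0.4999 0.1167 0.1278] ((0.4995538592338562, 0.11514575779438019), 0.008352006785571575) [0.1219 0.1278 0.1302]
```

```bash

python3 -m inch '{"dr":[[0,0,0],[0,0,0],[0,0,0]],"offset":[[0,0,-0.05],[0,0,-0.05],[0,0,0]],"jaw":[200,200,200]}' | grep -E 'pos|force:'
python3 -m inch '{"dr":[[0,0,0],[0,0,0],[0,0,0]],"offset":[[0,0,-0.05],[0,0,-0.05],[0,0,0]],"jaw":[200,200,200]}' | grep -E 'pos|force:'
python3 look.py w7; python3 ring.py .499 .114 .12 .2 .0085; python3 - <<'E'
from h import *
im=np.load('/tmp/w.npz')['im']; save('w7c',cv2.resize(im[130:330,220:480],None,fx=3,fy=3,interpolation=cv2.INTER_CUBIC))
E
```

```text
tool_pos: [0.4993, 0.1148, 0.0835]
force: [0.4, 1.0, 9.4]
finger_force: 83.9
tool_pos: [0.4993, 0.1149, 0.0816]
force: [-0.3, 1.0, 9.4]
finger_force: 83.9
10.95 [0.49932112 0.11485093 0.0816262 ] [9.01509325e-01 4.32758429e-01 1.03788639e-03 4.76650770e-05] [ 0.09  0.02 -0.16  1.39  0.    2.34] [-0.33327615  0.99589795  9.43196124]
217 [0.4994 0.1163 0.1245] ((0.49908649921417236, 0.11523137986660004), 0.008166727609932423) [0.1206 0.1253 0.127 ]
```

View pics/w7c.png

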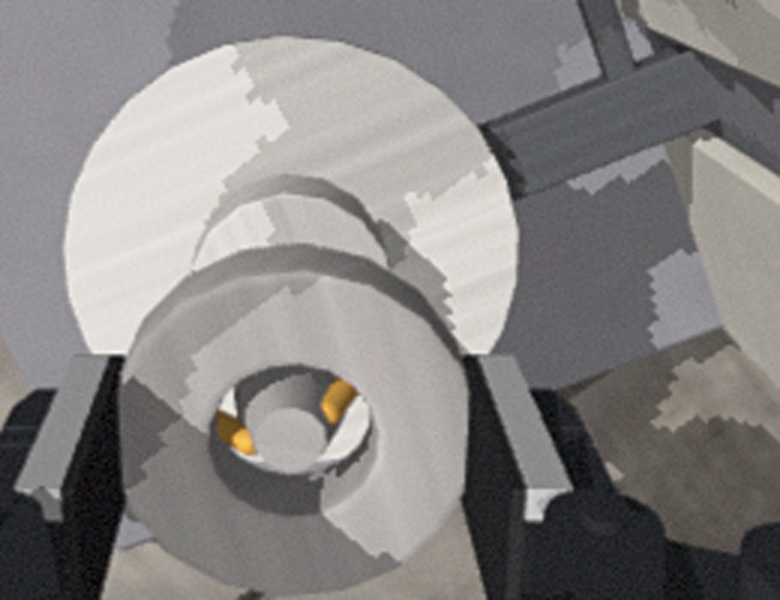

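Beads are visible at crop (340,400) and (240,435), with the post inside the bore and the washer still on the bead slopes. Small further steps, well short of 73 mm.

```bash

python3 -m inch '{"dr":[[0,0,0],[0,0,0],[0,0,0]],"offset":[[0,0,-0.05],[0,0,-0.05],[0,0,0]],"jaw":[200,200,200]}' | grep -E 'pos|force:'
python3 -m inch '{"dr":[[0,0,0],[0,0,0],[0,0,0]],"offset":[[0,0,-0.05],[0,0,-0.05],[0,0,0]],"jaw":[200,200,200]}' | grep -E 'pos|force:'
python3 look.py w8; python3 ring.py .499 .114 .11 .2 .0085;python3 ring.py .499 .114 .115 .13 .03
```

```text
tool_pos: [0.4968, 0.1142, 0.0765]
force: [1.1, 1.2, -1.6]
finger_force: 82.9
tool_pos: [0.4971, 0.1142, 0.0751]
force: [-1.6, 0.1, 2.6]
finger_force: 83.3
11.5 [0.49709423 0.11424351 0.07505769] [ 9.01567578e-01  4.32634517e-01 -1.72622198e-03 -5.46001537e-04] [ 0.09  0.02 -0.17  1.38 -0.    2.34] [-1.58173655  0.10958851  2.64759043]
808 [0.5019 0.1173 0.1525] ((0.4992484450340271, 0.11454668641090393), 0.008528723381459713) [0.1229 0.1562 0.1621]
2108 [0.5002 0.1188 0.1196] ((0.4993853271007538, 0.11441458761692047), 0.029763851314783096) [0.1172 0.1189 0.1269]
```

Clicked through: the force dropped and the pan sprang up to meet the washer. Release and rise.

```bash

python3 -m inch '{"dr":[[0,0,0],[0,0,0],[0,0,0],[0,0,0],[0,0,0],[0,0,0],[0,0,0],[0,0,0]],"offset":[[0,0,0],[0,0,0],[0,0,0],[0,0,0.3],[0,0,1],[0,0,1],[0,0,1],[0,0,1]],"jaw":[0,0,0,0,0,0,0,0]}' 
python3 -m inch '{"dr":[[0,0,0],[0,0,0],[0,0,0],[0,0,0],[0,0,0],[0,0,0],[0,0,0],[0,0,0]],"offset":[[0,0,1],[0,0,1],[0.8,-0.6,1],[0.8,-1,0],[0.8,-1,0],[0.8,-1,0],[0.8,-1,0],[0.8,-1,0]],"jaw":[0,0,0,0,0,0,0,0]}' 
python3 - <<'E'
from h import *
import numpy as np
im,d=camera('top'); s=get_state(); np.savez('/tmp/top2',im=im,d=d); save('top2',im)
H=np.zeros((400,640,3))
for v in range(150,235):
    for u in range(250,325): H[v,u]=world('top',u,v,d[v,u])
r=np.hypot(H[...,0]-.499,H[...,1]-.115)
for a,b in [(0,.004),(.013,.023),(.03,.042)]:
    m=(r>a)&(r<b); print(a,b,np.percentile(H[m][:,2],[10,50,90]).round(4))
E
```

```text
time_s: 12.22
tool_pos: [0.4988, 0.1144, 0.1634]
orientation: [0.902, 0.433, 0.0, 0.0]
force: [-0.2, -0.1, 0.5]
grip_width: 0.998
finger_force: 0.0
time_s: 12.88
tool_pos: [0.5956, 0.0014, 0.2227]
orientation: [0.902, 0.433, 0.0, 0.0]
force: [-1.0, 0.7, 0.2]
grip_width: 1.0
finger_force: 0.0Traceback (most recent call last):
  File "<stdin>", line 9, in <module>
    return _quantile_unchecked(
        a, q, axis, out, overwrite_input, method, keepdims, weights)
    return _ureduce(a,
                    func=_quantile_ureduce_func,
    ...<5 lines>...
                    overwrite_input=overwrite_input,
                    method=method)
    r = func(a, **kwargs)
    result = _quantile(arr,
                       quantiles=q,
    ...<2 lines>...
                       out=out,
                       weights=wgt)
    slices_having_nans = np.isnan(arr[-1, ...])
                                  ~~~^^^^^^^^^
IndexError: index -1 is out of bounds for axis 0 with size 0
```

```bash

python3 -m inch '{"dr":[[0,0,0],[0,0,0],[0,0,0],[0,0,0],[0,0,0],[0,0,0],[0,0,0],[0,0,0]],"offset":[[0,-1,-1],[0,-1,-1],[0,-1,-1],[0.1,-1,-1],[0,-1,-1],[0,-0.2,-1],[0,0,-1],[0,0,0]],"jaw":[0,0,0,0,0,0,0,0]}' 
python3 look.py w9; python3 ring.py .599 -.103 .006 .02 .04; python3 -c "
from h import *
im=np.load('/tmp/w.npz')['im']; cv2.imwrite('/tmp/x.png',im)"
```

```text
time_s: 13.6
tool_pos: [0.5932, -0.1013, 0.077]
orientation: [0.902, 0.432, -0.003, -0.003]
force: [-1.5, 0.8, -0.2]
grip_width: 0.996
finger_force: 0.0
13.6 [ 0.59324518 -0.10126966  0.07699504] [ 0.90185158  0.43202311 -0.00332621 -0.00294892] [-0.28  0.26  0.1   1.41 -0.    1.97] [-1.53942309  0.75928512 -0.21864771]
832 [ 0.5977 -0.1021  0.0122] ((0.5970953702926636, -0.10282111167907715), 0.025692898780107498) [0.0106 0.0124 0.0135]
```

```bash

python3 -m inch '{"dr":[[0,0,0],[0,0,0],[0,0,0],[0,0,0],[0,0,0],[0,0,0],[0,0,0],[0,0,0]],"offset":[[0,0,-1],[0,0,-1],[0,0,-1],[0,0,-0.8],[0,0,-0.6],[0,0,-0.4],[0,0,-0.4],[0,0,0]],"jaw":[0,0,0,0,0,0,0,0]}' 
```

```text
time_s: 14.32
tool_pos: [0.5963, -0.1012, -0.0227]
orientation: [0.902, 0.433, -0.0, -0.0]
force: [-0.5, 0.8, -0.9]
grip_width: 0.997
finger_force: 0.0
```

Down 8 mm more, grip, lift and travel toward the post (target TCP ~ (0.4985,0.1145), z ~0.172).

```bash

python3 -m inch '{"dr":[[0,0,0],[0,0,0],[0,0,0],[0,0,0],[0,0,0],[0,0,0],[0,0,0],[0,0,0]],"offset":[[0,-0.05,-0.3],[0,0,-0.15],[0,0,0],[0,0,0],[0,0,0],[0,0,0],[0,0,0],[0,0,0]],"jaw":[0,0,120,120,200,200,200,200]}' 80
python3 -m inch '{"dr":[[0,0,0],[0,0,0],[0,0,0],[0,0,0],[0,0,0],[0,0,0],[0,0,0],[0,0,0]],"offset":[[0,0,0.4],[0,0,0.8],[0,0,1],[0,0,1],[0,0,1],[-0.4,0.8,1],[-0.4,1,1],[-0.4,1,1]],"jaw":[200,200,200,200,200,200,200,200]}'
python3 -m inch '{"dr":[[0,0,0],[0,0,0],[0,0,0],[0,0,0],[0,0,0],[0,0,0],[0,0,0],[0,0,0]],"offset":[[-0.4,1,1],[-0.4,1,1],[-0.6,1,1],[-0.6,1,0.2],[-0.6,1,0],[-0.6,1,0],[-0.5,1,0],[0,0,0]],"jaw":[200,200,200,200,200,200,200,200]}'
python3 look.py w10; python3 ring.py .5 .1 .205 .23 .035; python3 ring.py .499 .115 .165 .18 .02; python3 ring.py .499 .115 .123 .138 .03
```

```text
time_s: 14.98
tool_pos: [0.5978, -0.1029, -0.0295]
orientation: [0.902, 0.433, 0.001, 0.001]
force: [-0.3, -0.3, 5.7]
grip_width: 0.555
finger_force: 83.0
time_s: 15.65
tool_pos: [0.5716, -0.0462, 0.1133]
orientation: [0.902, 0.432, -0.001, -0.001]
force: [0.8, 0.6, -2.0]
grip_width: 0.559
finger_force: 82.6
time_s: 16.32
tool_pos: [0.4961, 0.0967, 0.177]
orientation: [0.901, 0.434, -0.001, -0.002]
force: [-0.3, -0.1, -1.4]
grip_width: 0.56
finger_force: 82.7
16.3167 [0.49610456 0.09669197 0.17696689] [ 9.00715203e-01  4.34406740e-01 -6.93820737e-04 -1.55727046e-03] [ 0.06 -0.    0.    1.58  0.    2.3 ] [-0.28934738 -0.06453264 -1.40514856]
2672 [0.4974 0.0986 0.2188] ((0.5003341436386108, 0.10051508247852325), 0.03502285107970238) [0.2125 0.2189 0.2249]
158 [0.4993 0.1162 0.1703] ((0.4982345700263977, 0.11506824940443039), 0.010821990668773651) [0.1655 0.1711 0.1734]
824 [0.4999 0.1183 0.1305] ((0.49679112434387207, 0.11373194307088852), 0.025823412463068962) [0.1284 0.1308 0.1319]
```

```bash

python3 -m inch '{"dr":[[0,0,0],[0,0,0],[0,0,0],[0,0,0],[0,0,0],[0,0,0],[0,0,0]],"offset":[[0.05,0.8,0],[0,0,-0.4],[0,0,-0.5],[0,0,-0.4],[0,0,-0.1],[0,0,0],[0,0,0]],"jaw":[200,200,200,200,200,200,200]}'
python3 look.py w11
python3 ring.py .499 .114 .184 .196 .029; python3 ring.py .499 .114 .167 .178 .012
```

```text
time_s: 16.95
tool_pos: [0.4994, 0.1088, 0.1485]
orientation: [0.902, 0.432, -0.001, -0.0]
force: [-0.7, -0.2, -2.1]
grip_width: 0.555
finger_force: 82.7
16.95 [0.49943001 0.10881022 0.14848995] [ 9.01768747e-01  4.32218414e-01 -5.95222434e-04 -1.26519597e-04] [ 0.08  0.01 -0.04  1.52 -0.    2.33] [-0.65035783 -0.21774695 -2.09502764]
2291 [0.4998 0.1113 0.1902] ((0.4990890622138977, 0.11337434500455856), 0.028668679296970367) [0.1874 0.1904 0.1916]
23 [0.4968 0.112  0.1728] ((0.4972381591796875, 0.11257657408714294), 0.003935749642550945) [0.1719 0.1729 0.1734]
```

```bash

python3 -m inch '{"dr":[[0,0,0],[0,0,0],[0,0,0],[0,0,0],[0,0,0],[0,0,0],[0,0,0]],"offset":[[-0.05,0.28,0],[0,0,0],[0,0,-0.2],[0,0,-0.2],[0,0,-0.2],[0,0,0],[0,0,0]],"jaw":[200,200,200,200,200,200,200]}'
python3 look.py w12; python3 ring.py .499 .114 .172 .186 .029; python3 ring.py .499 .114 .160 .178 .009
```

```text
time_s: 17.58
tool_pos: [0.4982, 0.115, 0.1364]
orientation: [0.902, 0.433, -0.001, -0.0]
force: [0.6, -0.1, -1.6]
grip_width: 0.558
finger_force: 82.7
17.5833 [0.49822518 0.11497967 0.13640814] [ 9.01576301e-01  4.32619625e-01 -6.26014763e-04 -2.05157296e-04] [ 0.1   0.01 -0.07  1.5  -0.    2.34] [ 0.55676562 -0.09953007 -1.61574709]
2453 [0.4991 0.1165 0.178 ] ((0.4991917312145233, 0.11439488083124161), 0.02877974696457386) [0.1733 0.1783 0.1797]
199 [0.4988 0.1164 0.1709] ((0.49845027923583984, 0.11513210088014603), 0.008191490545868874) [0.1662 0.1718 0.1734]
```

```bash

python3 -m inch '{"dr":[[0,0,0],[0,0,0],[0,0,0],[0,0,0],[0,0,0],[0,0,0],[0,0,0],[0,0,0]],"offset":[[0,0,-0.2],[0,0,-0.2],[0,0,-0.2],[0,0,-0.2],[0,0,-0.2],[0,0,-0.2],[0,0,-0.1],[0,0,0]],"jaw":[200,200,200,200,200,200,200,200]}' | grep -E 'pos|force:'
python3 -m inch '{"dr":[[0,0,0],[0,0,0],[0,0,0],[0,0,0],[0,0,0]],"offset":[[0,0,-0.1],[0,0,-0.1],[0,0,-0.1],[0,0,0],[0,0,0]],"jaw":[200,200,200,200,200]}' | grep -E 'pos|force:'
python3 look.py w13; python3 ring.py .499 .114 .13 .162 .029; python3 ring.py .499 .114 .12 .178 .009
```

```text
tool_pos: [0.4989, 0.1151, 0.1109]
force: [0.5, -0.2, 2.6]
finger_force: 83.2
tool_pos: [0.499, 0.1151, 0.1052]
force: [-0.5, 0.1, 4.3]
finger_force: 83.3
18.7167 [0.49896317 0.11507101 0.10522237] [9.01578028e-01 4.32616437e-01 2.63207112e-04 9.18039887e-05] [ 0.1   0.01 -0.12  1.43  0.    2.34] [-0.45239093  0.13848328  4.29175851]
2913 [0.4999 0.1168 0.1468] ((0.5002539753913879, 0.11552008241415024), 0.028415614739060402) [0.1397 0.1471 0.154 ]
260 [0.4998 0.1168 0.1435] ((0.4995325207710266, 0.11572596430778503), 0.008807368576526642) [0.138  0.1443 0.1469]
```

```bash

python3 -m inch '{"dr":[[0,0,0],[0,0,0],[0,0,0],[0,0,0],[0,0,0],[0,0,0]],"offset":[[0,0,-0.1],[0,0,-0.1],[0,0,-0.1],[0,0,-0.1],[0,0,-0.1],[0,0,0]],"jaw":[200,200,200,200,200,200]}' | grep -E 'pos|force:'
python3 -m inch '{"dr":[[0.28,0.96,0],[0,0,0],[0,0,0]],"offset":[[-0.2,0.06,0],[0,0,0],[0,0,0]],"jaw":[200,200,200]}' | grep -E 'pos|force:'
python3 -m inch '{"dr":[[-0.28,-0.96,0],[-0.28,-0.96,0],[0,0,0],[0,0,0]],"offset":[[0.2,-0.06,0],[0.2,-0.06,0],[0,0,0],[0,0,0]],"jaw":[200,200,200,200]}' | grep -E 'pos|force:'
python3 -m inch '{"dr":[[0.28,0.96,0],[0,0,0],[0,0,0]],"offset":[[-0.2,0.06,0],[0,0,0],[0,0,0]],"jaw":[200,200,200]}' | grep -E 'pos|force:'
```

```text
tool_pos: [0.499, 0.1151, 0.0952]
force: [0.5, -0.2, 5.6]
finger_force: 83.5
tool_pos: [0.4933, 0.1156, 0.0911]
force: [0.1, -0.0, -2.1]
finger_force: 83.5
tool_pos: [0.5007, 0.1141, 0.0953]
force: [-0.7, 0.7, -0.7]
finger_force: 84.6
tool_pos: [0.4985, 0.1146, 0.0939]
force: [0.1, -0.4, -0.7]
finger_force: 85.2
```

Rocking clicked the second washer through at low sink. Release, rise and look.

```bash

python3 -m inch '{"dr":[[0,0,0],[0,0,0],[0,0,0],[0,0,0],[0,0,0],[0,0,0],[0,0,0],[0,0,0]],"offset":[[0,0,0],[0,0,0],[0,0,0],[0,0,0.3],[0,0,1],[0,0,1],[0,0,1],[0,0,1]],"jaw":[0,0,0,0,0,0,0,0]}' 
python3 -m inch '{"dr":[[0,0,0],[0,0,0],[0,0,0],[0,0,0],[0,0,0],[0,0,0]],"offset":[[0,0,0.5],[-0.3,-0.6,0.3],[-0.3,-0.7,0],[-0.2,-0.7,0],[0,0,0],[0,0,0]],"jaw":[0,0,0,0,0,0]}' 
python3 look.py w14; python3 ring.py .499 .115 .13 .142 .03; python3 ring.py .499 .115 .155 .19 .012;python3 ring.py .499 .115 .09 .11 .048
```

```text
time_s: 20.77
tool_pos: [0.4984, 0.1152, 0.1833]
orientation: [0.901, 0.433, 0.001, 0.0]
force: [0.2, -0.7, 0.2]
grip_width: 0.999
finger_force: 0.0
time_s: 21.27
tool_pos: [0.482, 0.0743, 0.1968]
orientation: [0.902, 0.432, -0.0, -0.0]
force: [-0.0, 0.7, 0.5]
grip_width: 0.998
finger_force: 0.0
21.2667 [0.48197171 0.07430654 0.19678584] [ 9.01926319e-01  4.31889813e-01 -2.53952952e-04 -2.00226720e-04] [ 0.02 -0.05 -0.    1.62  0.    2.26] [-0.00726998  0.73347742  0.48220138]
942 [0.4985 0.1155 0.1353] ((0.4976502060890198, 0.11482865363359451), 0.0258715208619833) [0.134  0.1353 0.1365]
160 [0.4991 0.1155 0.162 ] ((0.4990675449371338, 0.11534900963306427), 0.011945949867367744) [0.1563 0.1626 0.166 ]
1581 [0.5038 0.1189 0.0973] ((0.49995747208595276, 0.11398768424987793), 0.04696710407733917) [0.0961 0.0973 0.0986]
```

View pics/w14.png

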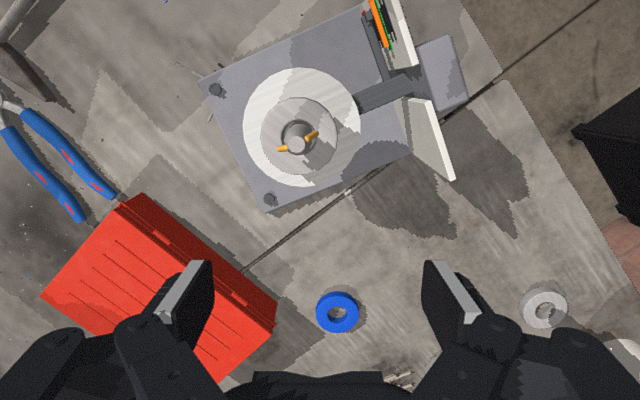

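The picture shows two washers home on the boss at (298,137), beads out above them. The pan sink is about 17.8 mm, short of the band, and a third adds ~7.6 mm → ~25. Next is the grey washer at top pixel (403,181).

```bash

python3 -m inch '{"dr":[[0,0,0],[0,0,0],[0,0,0],[0,0,0],[0,0,0],[0,0,0],[0,0,0],[0,0,0]],"offset":[[0.3,-1,0],[0.3,-1,0],[0.3,-1,0],[0.3,-1,0],[0.3,-1,0],[0.3,-1,0],[0.3,-1,0],[0.3,-1,0]],"jaw":[0,0,0,0,0,0,0,0]}' | grep pos
python3 -m inch '{"dr":[[0,0,0],[0,0,0],[0,0,0],[0,0,0],[0,0,0],[0,0,0],[0,0,0],[0,0,0]],"offset":[[0.4,-1,0],[0.4,-1,-0.8],[0.4,-1,-1],[0.4,-1,-1],[0.4,-1,-1],[0.4,-1,-1],[0.1,-1,-1],[0,-0.2,0]],"jaw":[0,0,0,0,0,0,0,0]}' | grep pos
python3 -m inch '{"dr":[[0,0,0],[0,0,0]],"offset":[[0,0,0],[0,0,0]],"jaw":[0,0]}' | grep pos
python3 look.py w15; python3 ring.py .58 -.231 .006 .02 .04
```

```text
tool_pos: [0.5309, -0.0853, 0.1965]
tool_pos: [0.5779, -0.2298, 0.0744]
tool_pos: [0.5808, -0.2282, 0.0814]
22.8167 [ 0.58082459 -0.2282019   0.08137701] [ 9.01518857e-01  4.32739579e-01  1.55699760e-04 -4.29221188e-04] [-0.48  0.31  0.16  1.42  0.    1.76] [ 0.609978   -0.38210062  1.26180031]
804 [ 0.5785 -0.2308  0.0122] ((0.5777291655540466, -0.23188239336013794), 0.02608736790716648) [0.0101 0.0124 0.0135]
```

```bash

python3 -m inch '{"dr":[[0,0,0],[0,0,0],[0,0,0],[0,0,0],[0,0,0],[0,0,0],[0,0,0],[0,0,0]],"offset":[[-0.15,-0.18,-1],[0,0,-1],[0,0,-1],[0,0,-1],[0,0,-0.8],[0,0,-0.5],[0,0,-0.2],[0,0,0]],"jaw":[0,0,0,0,0,0,0,0]}' 80 | grep -E 'pos|force:'
python3 -m inch '{"dr":[[0,0,0],[0,0,0],[0,0,0],[0,0,0],[0,0,0],[0,0,0]],"offset":[[0,0,0],[0,0,0],[0,0,0],[0,0,0],[0,0,0],[0,0,0]],"jaw":[120,120,200,200,200,200]}'
```

```text
tool_pos: [0.5777, -0.2317, -0.0288]
force: [0.3, 0.2, -0.8]
finger_force: 0.0
time_s: 24.03
tool_pos: [0.5793, -0.2333, -0.0258]
orientation: [0.902, 0.433, 0.001, 0.001]
force: [-1.7, 0.6, 6.4]
grip_width: 0.543
finger_force: 80.9
```

```bash

python3 -m inch '{"dr":[[0,0,0],[0,0,0],[0,0,0],[0,0,0],[0,0,0],[0,0,0],[0,0,0],[0,0,0]],"offset":[[0,0,0.4],[0,0,0.8],[0,0,1],[0,0.6,1],[-0.2,1,1],[-0.3,1,1],[-0.3,1,1],[-0.3,1,1]],"jaw":[200,200,200,200,200,200,200,200]}' | grep -E 'pos|force:'
python3 -m inch '{"dr":[[0,0,0],[0,0,0],[0,0,0],[0,0,0],[0,0,0],[0,0,0],[0,0,0],[0,0,0]],"offset":[[-0.3,1,1],[-0.3,1,1],[-0.3,1,0.7],[-0.3,1,0],[-0.3,1,0],[-0.3,1,0],[-0.3,1,0],[-0.3,1,0]],"jaw":[200,200,200,200,200,200,200,200]}' | grep -E 'pos|force:'
python3 -m inch '{"dr":[[0,0,0],[0,0,0],[0,0,0],[0,0,0],[0,0,0],[0,0,0],[0,0,0]],"offset":[[-0.3,1,0],[-0.2,1,0],[-0.2,1,0],[-0.1,1,0],[0,0,0],[0,0,0],[0,0,0]],"jaw":[200,200,200,200,200,200,200]}'
python3 look.py w16; python3 ring.py .5 .1 .2 .23 .035; python3 ring.py .499 .115 .155 .172 .02
```

```text
tool_pos: [0.5553, -0.1398, 0.1164]
force: [-0.5, 0.4, -1.0]
finger_force: 82.2
tool_pos: [0.5073, 0.0203, 0.1697]
force: [-0.0, 0.1, -1.2]
finger_force: 82.2
time_s: 25.95
tool_pos: [0.4918, 0.0991, 0.1694]
orientation: [0.902, 0.433, 0.0, 0.0]
force: [-0.2, -0.4, -2.1]
grip_width: 0.54
finger_force: 82.2
25.95 [0.4917673  0.09911343 0.16936087] [9.01535363e-01 4.32705296e-01 2.08510425e-05 3.39896634e-04] [ 0.07 -0.02 -0.03  1.56 -0.    2.31] [-0.20321751 -0.36792937 -2.05584044]
2668 [0.4939 0.1008 0.2096] ((0.4977480173110962, 0.10105405002832413), 0.0326373428106308) [0.2039 0.2076 0.2255]
174 [0.5    0.1171 0.1613] ((0.49842870235443115, 0.11517389118671417), 0.012647450901567936) [0.1555 0.1618 0.1658]
```

View pics/w16.png

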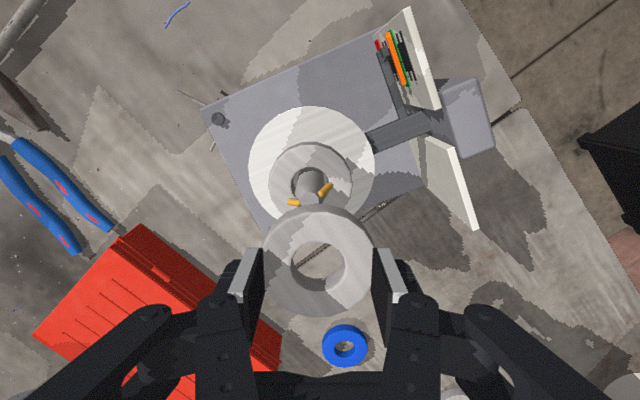

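```bash
python3 ring.py .494 .1 .203 .2115 .03; python3 - <<'E'
from h import *
z=np.load('/tmp/w.npz');s={'tool_pos':z['p'],'orientation':z['q']};d=z['d']
for u,v in [(320,211),(318,313),(268,262),(368,262)]: print(u,v,world('wrist',u,v,d[v,u],s).round(4))
E
python3 -m inch '{"dr":[[0,0,0],[0,0,0],[0,0,0],[0,0,0],[0,0,0],[0,0,0],[0,0,0]],"offset":[[0.34,0.78,0],[0,0,-0.4],[0,0,-0.5],[0,0,-0.4],[0,0,0],[0,0,0],[0,0,0]],"jaw":[200,200,200,200,200,200,200]}'
python3 look.py w17; python3 ring.py .499 .114 .174 .186 .029; python3 ring.py .499 .114 .155 .17 .012
```

```text
2094 [0.4926 0.1011 0.2074] ((0.4943111538887024, 0.10136798769235611), 0.02906803973019123) [0.2056 0.2075 0.2086]
320 211 [0.5079 0.1186 0.2068]
318 313 [0.4771 0.0815 0.2076]
268 262 [0.4767 0.1149 0.2085]
368 262 [0.5095 0.0875 0.2068]
time_s: 26.58
tool_pos: [0.4982, 0.1146, 0.1428]
orientation: [0.902, 0.432, -0.0, -0.0]
force: [-0.3, -0.7, -1.7]
grip_width: 0.542
finger_force: 82.3
26.5833 [0.49821267 0.11456909 0.14283888] [ 9.01710726e-01  4.32339728e-01 -3.50687137e-04 -5.54723099e-05] [ 0.09  0.01 -0.05  1.51 -0.    2.34] [-0.250351   -0.73075014 -1.72963073]
2184 [0.4993 0.1166 0.1807] ((0.5000748038291931, 0.11559189110994339), 0.028264300897717476) [0.177  0.1809 0.1821]
113 [0.4973 0.1152 0.1644] ((0.4947724938392639, 0.1119597777724266), 0.00931883230805397) [0.1593 0.1652 0.1663]
```

```bash

python3 -m inch '{"dr":[[0,0,0],[0,0,0],[0,0,0],[0,0,0],[0,0,0],[0,0,0],[0,0,0],[0,0,0]],"offset":[[0,-0.05,-0.3],[0,0,-0.3],[0,0,-0.25],[0,0,-0.2],[0,0,-0.2],[0,0,-0.2],[0,0,0],[0,0,0]],"jaw":[200,200,200,200,200,200,200,200]}' | grep -E 'pos|force:'
python3 -m inch '{"dr":[[0,0,0],[0,0,0],[0,0,0],[0,0,0],[0,0,0]],"offset":[[0,0,-0.15],[0,0,-0.15],[0,0,-0.15],[0,0,-0.1],[0,0,0]],"jaw":[200,200,200,200,200]}' | grep -E 'pos|force:'
python3 look.py w18; python3 ring.py .499 .114 .118 .162 .029; python3 ring.py .499 .114 .12 .178 .009
```

```text
tool_pos: [0.4985, 0.1141, 0.114]
force: [-1.0, -0.4, 0.7]
finger_force: 82.7
tool_pos: [0.4986, 0.1142, 0.1028]
force: [-1.1, 0.5, 3.4]
finger_force: 83.1
27.7167 [0.49863422 0.11419663 0.10284177] [ 9.01572470e-01  4.32628064e-01  1.68446614e-04 -1.05354984e-04] [ 0.09  0.01 -0.13  1.43  0.    2.34] [-1.13446336  0.51885315  3.39133053]
2859 [0.4999 0.1163 0.1414] ((0.5001357197761536, 0.11549867689609528), 0.028460793197155) [0.1336 0.141  0.1548]
246 [0.4997 0.1168 0.1372] ((0.49953991174697876, 0.11523044109344482), 0.008829147554934025) [0.1317 0.1379 0.1407]
```

```bash

python3 -m inch '{"dr":[[0,0,0],[0,0,0],[0,0,0],[0,0,0]],"offset":[[0,0,-0.1],[0,0,-0.1],[0,0,-0.1],[0,0,0]],"jaw":[200,200,200,200]}' | grep -E 'pos|force:'
python3 -m inch '{"dr":[[0.28,0.96,0],[0,0,0],[0,0,0]],"offset":[[-0.2,0.06,0],[0,0,0],[0,0,0]],"jaw":[200,200,200]}' | grep -E 'pos|force:'
python3 -m inch '{"dr":[[-0.28,-0.96,0],[-0.28,-0.96,0],[0,0,0],[0,0,0]],"offset":[[0.2,-0.06,0],[0.2,-0.06,0],[0,0,0],[0,0,0]],"jaw":[200,200,200,200]}' | grep -E 'pos|force:'
python3 -m inch '{"dr":[[0.28,0.96,0],[0,0,0],[0,0,0]],"offset":[[-0.2,0.06,0],[0,0,0],[0,0,0]],"jaw":[200,200,200]}' | grep -E 'pos|force:'
```

```text
tool_pos: [0.4986, 0.1142, 0.0968]
force: [-1.5, 1.4, 4.2]
finger_force: 83.3
tool_pos: [0.4928, 0.1146, 0.0934]
force: [-3.7, -0.3, 0.9]
finger_force: 82.9
tool_pos: [0.5004, 0.1129, 0.0977]
force: [-1.6, -1.0, 1.8]
finger_force: 83.6
tool_pos: [0.5, 0.1133, 0.0967]
force: [0.1, -1.2, 0.1]
finger_force: 83.9
```

```bash
python3 look.py w19; python3 ring.py .499 .114 .125 .145 .029; python3 ring.py .499 .114 .12 .178 .0085; python3 - <<'E'
from h import *
im=np.load('/tmp/w.npz')['im']; save('w19c',cv2.resize(im[130:330,220:480],None,fx=3,fy=3,interpolation=cv2.INTER_CUBIC))
E
```

```text
28.9333 [0.49999172 0.11330794 0.09672701] [ 9.01870709e-01  4.32005537e-01 -6.61922541e-04  4.85436861e-05] [ 0.09  0.02 -0.13  1.42 -0.    2.34] [ 0.08875336 -1.17296899  0.13404286]
2364 [0.5023 0.1169 0.1351] ((0.500425398349762, 0.11579134315252304), 0.028306005522608757) [0.1297 0.1349 0.1423]
411 [0.5013 0.117  0.1462] ((0.4992762804031372, 0.11418639123439789), 0.008271640166640282) [0.1288 0.1488 0.1535]
```

Clicked home (underside about 24 mm above the seat). Release, retreat, verify by depth.

```bash

python3 -m inch '{"dr":[[0,0,0],[0,0,0],[0,0,0],[0,0,0],[0,0,0],[0,0,0],[0,0,0],[0,0,0]],"offset":[[0,0,0],[0,0,0],[0,0,0],[0,0,0.3],[0,0,1],[0,0,1],[0,0,1],[0,0,1]],"jaw":[0,0,0,0,0,0,0,0]}' | grep -E 'pos|force:'
python3 -m inch '{"dr":[[0,0,0],[0,0,0],[0,0,0],[0,0,0],[0,0,0],[0,0,0],[0,0,0],[0,0,0]],"offset":[[0,0,0.5],[-0.3,-0.6,0.3],[-0.3,-0.7,0],[-0.2,-0.7,0],[0,0,0],[0,0,0],[0,0,0],[0,0,0]],"jaw":[0,0,0,0,0,0,0,0]}' 
python3 look.py w20; python3 ring.py .499 .115 .13 .148 .03; python3 ring.py .499 .115 .152 .19 .012;python3 ring.py .499 .115 .08 .1 .048
python3 - <<'E'
from h import *
# orange pointer vs green band on the gauge, in tool/world coordinates
z=np.load('/tmp/w.npz');s={'tool_pos':z['p'],'orientation':z['q']};d=z['d']; h=cv2.cvtColor(z['im'],cv2.COLOR_RGB2HSV)
for n,lo,hi in [('orange',(8,150,120),(20,255,255)),('green',(45,100,60),(75,255,255)),('red',(0,170,80),(5,255,255))]:
    m=cv2.inRange(h,lo,hi); m[200:]=0; m[:,:300]=0; P=np.array([world('wrist',u,v,d[v,u],s) for v,u in np.argwhere(m) if d[v,u]>0])
    if len(P): P=P[np.hypot(P[:,0]-.499,P[:,1]-.115)>.05]
    if len(P): print(n,len(P),P.mean(0).round(3),np.percentile(P[:,2],[3,50,97]).round(4))
E
```

```text
tool_pos: [0.4982, 0.1143, 0.185]
force: [-0.2, -0.0, 0.1]
finger_force: 0.0
time_s: 30.32
tool_pos: [0.4823, 0.0743, 0.1987]
orientation: [0.902, 0.433, -0.0, -0.0]
force: [0.8, 0.6, 0.0]
grip_width: 1.001
finger_force: 0.0
30.3167 [0.48226424 0.07432626 0.1986711 ] [ 9.01503802e-01  4.32771008e-01 -2.72346679e-04 -2.73086450e-04] [ 0.02 -0.05  0.    1.62  0.    2.26] [0.81937212 0.61512952 0.04818725]
1001 [0.5002 0.1147 0.1391] ((0.49948281049728394, 0.11403311043977737), 0.02593046799302101) [0.1374 0.1391 0.1404]
101 [0.4984 0.1152 0.1557] ((0.49803441762924194, 0.11534427106380463), 0.009006801061332226) [0.1526 0.1561 0.1577]
1378 [0.5044 0.1206 0.089 ] ((0.500255823135376, 0.11527378112077713), 0.04684760421514511) [0.0879 0.0891 0.0903]
orange 264 [0.588 0.139 0.087] [0.0603 0.09   0.0913]
green 222 [0.59  0.136 0.093] [0.0864 0.0931 0.0995]
red 8 [0.595 0.154 0.039] [0.0309 0.0401 0.0426]
```

The pan has sunk 25.9 mm. The pointer, at z 0.090, is inside the green band (0.086–0.0995). The three-washer stack is flat and centred, and the spare is untouched.

```bash
python3 -m inch '{"dr":[[0,0,0],[0,0,0],[0,0,0],[0,0,0]],"offset":[[0,0,0],[0,0,0],[0,0,0],[0,0,0]],"jaw":[0,0,0,0]}' | head -1; python3 -c "
from station import *
print(job_done())"
```

```text
time_s: 30.7
the job is handed in; nothing more can be done
None
```

I handed the job in at 30.7 s with three washers clicked home on the post and the pan at rest at about 25.9 mm, so the pointer is in the green band; the spare washer was left where it lay.

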